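# Fit the starter parts onto the compressor panel

## Robot

A 7-joint arm with a two-finger parallel gripper is mounted at the origin on a cart in front of the work surface, level with it; the furniture and walls round the work are solid. World frame = base frame: x ahead of the robot, y to its left, z up, the work surface at z = 0. Lengths are in m, angles in rad, forces in N, time in s.
With the tool pointing down it reaches from about 0.4 to 0.9 m from the base axis. Payload 5.6 kg.
Tool frame: the origin (TCP) lies midway between the tips of the shut fingers; the grasp point (between the pads) lies 19 mm behind it; z points along the fingers, y is the line along which they close (so a half turn about z gives the same grasp; the last joint's range is limited). The gripper opens to 92 mm and grips with 3 to 60 N. Pads are 20 mm wide; open, the fingers measure 128 mm over their backs; the gripper's body (75 mm by 189 mm) begins 69 mm behind the grasp point.
Start: joints at [-1.361, 0.468, -0.012, 1.603, 0.006, 1.071, -0.056], TCP at [0.163, 0.629, 0.215] pointing down, gripper open.
Joint ranges: [-2.53, 2.53], [-0.31, 2.02], [-1.57, 1.55], [0.28, 2.44], [-1.29, 4.43], [0.15, 1.84], [-2.92, 2.92]. Speed limits (rad/s): [2.57, 2.57, 3.14, 3.14, 3.14, 3.14, 3.14].

## Interface

Orientations are given as a unit quaternion [w, x, y, z].
In Python, from plant import robot, capture gives the robot as it stands.
- The arm moves only by the shell command python3 -m crank 'ROWS' [FORCE]. ROWS is JSON, one flat list of numbers, 7 for each row, row after row: the shift along the tool's x, y, z in m, then the turn, a rotation vector about the tool's x, y, z in degrees, then the finger opening in m, from 0 to 0.0919. A call has 1 to 12 rows; each row shifts and turns the commanded pose from where the row before left it, along the tool's axes as they then stand; what a row does not reach is not made up. A row lasts 1/10 s, in which the tool goes at most 50 mm and 8.59 degrees, less where a joint would pass 70% of its speed; a pose out of reach is approached as far as the arm can. A call is refused whole if a number of a shift passes 0.05 or a number of a turn 8.59, either way. A call with a gripper value outside its range is refused whole. The fingers move at their own pace and stop on an object; FORCE is the grip in N (left out, the last holds). Time passes only in rows, so rows that do not move let the fingers close. It gives the time, the measured TCP pose, the force, the opening and the grip force at its end, in the units of the state.
- robot.sense(): the state, without advancing time (a new reading comes with each control period).
- capture(name): name is "scene" or "top"; returns a dict with "pixels" (400x640x3 uint8, blue, green, red), "fx", "fy", "cx", "cy" (pixels), "R" (3x3) and "t" (3): a world point X has camera coordinates R X + t. Camera axes: x right, y down, z forward; pixel columns grow to the right and rows downward; lengths in m; the calibration is good to about 2 mm. A picture is of the moment at which its call begins. There is no depth.
- robot.hand_in(): hands the job in; it is judged then, once.
The state is a dict: "time_s": time; "joints": joint angles; "joint_velocities": joint speeds; "joint_efforts": joint torques, N m; "tool_pos": TCP position; "tcp_rot": TCP orientation; "wrist_force": force on the tool from outside, world axes, zero at the start; "wrist_torque": the same for the moment, N m; "grip_width": finger opening in m; "finger_force": force on a finger pad.
Only numpy, scipy, OpenCV 4.12 (cv2) and the standard library are available. Lean on these libraries where they do the work, as an engineer would, in place of code of your own. Each camera call takes 0.05 s, during which the arm holds its last target. There are 200 camera calls.

## Task

Populate the starter panel on the bench: put each of the four loose electrical parts into the mount on the steel plate that is made for it - the tall can-shaped capacitor upright in the round cup, the contactor upright on the metal rail, centred on it and between its two end stops, the black capacitor lying in the V-shaped cradle with its middle at the cradle's middle, and the grey relay box flat inside the four corner guides of the socket. Each part must lie square with its mount, fully down on it, and be lowered in gently, not dropped; leave all four released and at rest.

Things in the scene. Friction and masses are not known exactly. Their poses are not given: they have to be found in the camera images.
- run_cap: Run capacitor: plain white-silver can, 48 mm across, 117 mm tall over the two terminal tags on its top, standing upright on the table (the round can ends near 100 mm). Origin at the centre of its underside, z up. Which way it faces does not matter.
- contactor: Contactor: black base block with screw terminals, 70 (x) x 45 (y) x 45 mm high, with a grey block 44 (x) x 40 (y) mm on top of it, from 45 to 75 mm height; stands upright. Origin at the centre of its underside, z up. Easily gripped by the grey upper block across y. Either way round is right.
- start_cap: Start capacitor: black cylinder lying on its side, 36 mm across, case 72 mm long along x, with two small tags 8 mm long on the +x end. Origin on the skin of the case, where it touches the table at the start, and 4 mm from its middle towards the tags; x runs along the cylinder. It can roll about x. Either way round is right.
- start_cap_mid (a point): The middle of the start capacitor's black case, on its axis, 17.5 mm above the table at the start; axes as those of start_cap.
- relay: Relay: plain grey box, 44 (x) x 56 (y) x 34 mm high, lying flat. Origin at the centre of its underside, z up. Either way round is right.
- cup: Round black cup on a square flange on the steel plate, for the tall can capacitor. Origin at the centre of the flange's underside, z up, resting on the plate. Inner floor 6 mm above the origin, inner width 58 mm, flared at the mouth to 74 mm, rim 37 mm above the origin, 82 mm across outside.
- rail: Piece of 35 mm top-hat rail on the plate, for the contactor: 125 mm long along y. Origin midway between its end stops, on the underside, z up. Its top, where the contactor stands, is 7.5 mm above the origin; the grey end stops, 27 mm high, leave 59 mm between them along y. The contactor's 70 mm side goes across the rail (its x along the rail's x, either way), its 45 mm side between the stops.
- cradle: Folded-steel cradle on the plate, for the black capacitor: two V-shaped saddles, 16 mm wide, 30 mm either side of the middle along x, sides sloping at 45 degrees, about 60 mm wide at the black lips about 29 mm above the origin; nothing above 3 mm between the saddles. Origin at the centre of the underside, z up. A 36 mm cylinder lies along x with its axis 24 mm above the origin.
- socket: Black relay socket on the plate: flat base 74 (x) x 86 (y) mm with four L-shaped corner guides, tops 15 mm above the origin, 58 mm apart inside along x and 70 along y, with gaps of 42 mm in the middle of the x-facing sides and 34 mm in the y-facing. Origin at the centre of the underside, z up; the relay lies on its floor, 4 mm above the origin, its x along the socket's x (either way).
- plate: Grey steel plate, fixed, 305 (x) x 290 (y) x 3 mm, flat on the table. Origin on its underside, z up, x away from the robot. The four mounts stand on it, turned as it is, in changing places, neighbours' centres 134 to 154 mm apart. Along its far edge, 127 to 155 mm ahead of the origin, runs a 33 mm high wiring duct with terminals. Mounts are fixed to it.

How it is judged:
By the outcome, as a careful person would: the job done as asked, in the order asked, and still so for the second after the job is handed in, with the robot touching nothing.
It also fails if it takes over 112 s, if anything falls off the work surface, if the arm or the gripper's body presses on something with over 40 N, if the wrist force passes 120 N, or if a joint passes its speed limit or range.

## Working session

There is one attempt and no reset: what is moved stays moved. The work goes in short steps, Python scripts to look and compute and a shell command to move; the robot and the scene stay as the last step left them, time stands still between calls to the robot, and variables do not carry over. Pictures are saved under pics/ and viewed, at most 14 in all, crops included, and the job is handed in when it is done.

```bash
ls; mkdir -p pics; python3 - <<'E'
from plant import robot,capture
import cv2,pickle
print(robot.sense())
for n in("scene","top"):
    c=capture(n); cv2.imwrite(f"pics/{n}0.png",c["pixels"]); pickle.dump(c,open(f"{n}0.pkl","wb"))
    print(n,c["fx"],c["fy"],c["cx"],c["cy"],c["R"],c["t"])
E
```

```text
pics
{'time_s': 0.0, 'joints': array([-1.3610101 ,  0.46836168, -0.01161505,  1.60361652,  0.00599479,
        1.07139302, -0.0562762 ]), 'joint_velocities': array([-0.00027732,  0.0015785 ,  0.00027376, -0.00096561, -0.00216212,
        0.00046787, -0.00046595]), 'joint_efforts': array([ 6.94369082e-04, -5.20603466e+01, -1.22963008e-02, -2.43726504e+01,
       -5.66504826e-02,  1.76641624e-02,  1.70485578e-04]), 'tool_pos': array([0.16248092, 0.6287659 , 0.21365335]), 'tcp_rot': array([-5.39244797e-05,  1.26072578e-01,  9.92020637e-01, -8.70290257e-04]), 'wrist_force': array([ 0.09879881,  0.773437  , -0.10271147]), 'wrist_torque': array([-0.02196208, -0.00429862,  0.00989049]), 'finger_force': 0.0, 'grip_width': 0.09146794416671011}
scene 399.7327988543226 399.7327988543226 320.3808188372551 191.84557577226207 [[ 0.8790288  -0.47630668 -0.02098358]
 [-0.33846089 -0.59242548 -0.73107885]
 [ 0.33578653  0.64974148 -0.68197024]] [-0.46951182  0.2260815   0.80005066]
top 402.58966476931806 402.58966476931806 318.4163192645263 206.54726374613276 [[ 0.00941742 -0.99940703  0.03311957]
 [-0.99752861 -0.01169565 -0.06928124]
 [ 0.06962751 -0.03238527 -0.99704724]] [-0.02615809  0.53349737  1.05427394]
```

View pics/scene0.png

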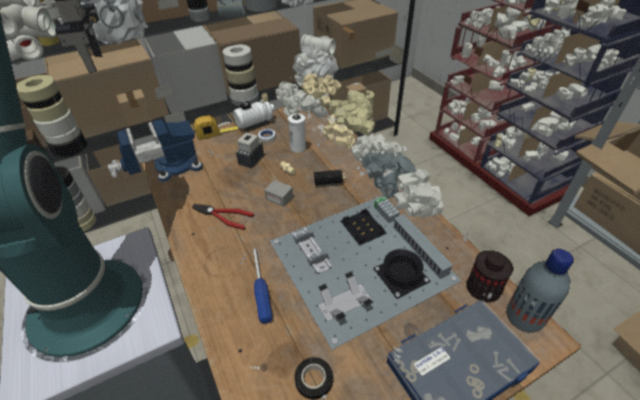

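View pics/top0.png

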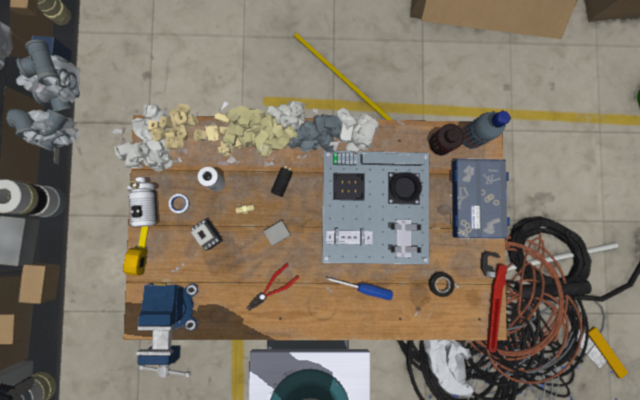

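Scene view: plate centre right, with rail (312,250), socket (363,226), cradle (345,297), cup (403,270); parts are contactor (249,150), can (297,133), relay (279,192), black cap (328,178). Top view agrees. Now crops.

```bash
cat > h.py <<'E'
import numpy as np,cv2,pickle
def proj(c,X):
    p=c["R"]@np.array(X,float)+np.ravel(c["t"]); return np.round([c["fx"]*p[0]/p[2]+c["cx"],c["fy"]*p[1]/p[2]+c["cy"]],1)
def unp(c,u,v,z):
    R=np.array(c["R"]);C=-R.T@np.ravel(c["t"]); d=R.T@np.array([(u-c["cx"])/c["fx"],(v-c["cy"])/c["fy"],1]); return C+d*(z-C[2])/d[2]
def crop(c,x0,y0,w,h,s,f):
    cv2.imwrite(f,cv2.resize(c["pixels"][y0:y0+h,x0:x0+w],None,fx=s,fy=s,interpolation=cv2.INTER_CUBIC))
E
python3 - <<'E'
from h import *
for n in("scene","top"):
    c=pickle.load(open(n+"0.pkl","rb")); print(n,proj(c,[0,0,0]),proj(c,[.163,.629,.215]),-np.array(c["R"]).T@np.ravel(c["t"]))
c=pickle.load(open("top0.pkl","rb"))
crop(c,185,155,120,100,6,"pics/tparts.png")
crop(c,315,145,125,125,4.8,"pics/tplate.png")
E
```

```text
scene [ 85.8 304.8] [94.8 63.4] [ 0.22058792 -0.60952128  0.7010421 ]
top [308.4 410.3] [  5.3 375.5] [0.45901876 0.01423997 1.08898863]
```

View pics/tparts.png

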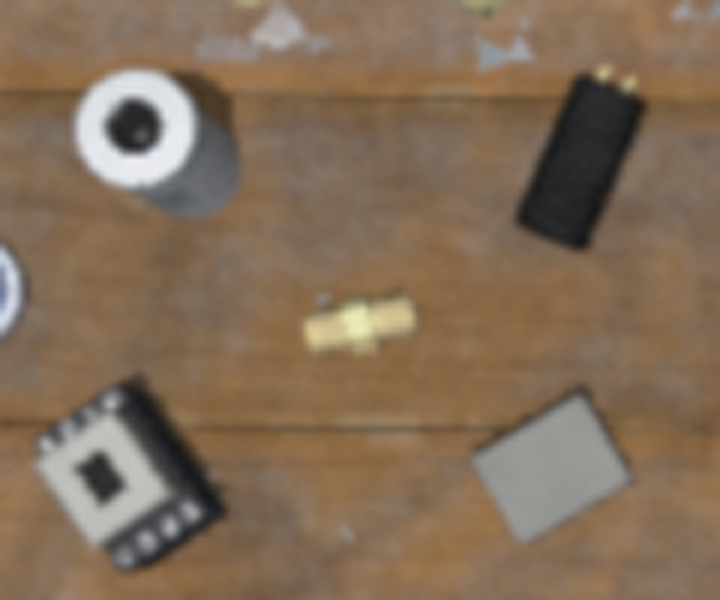

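View pics/tplate.png

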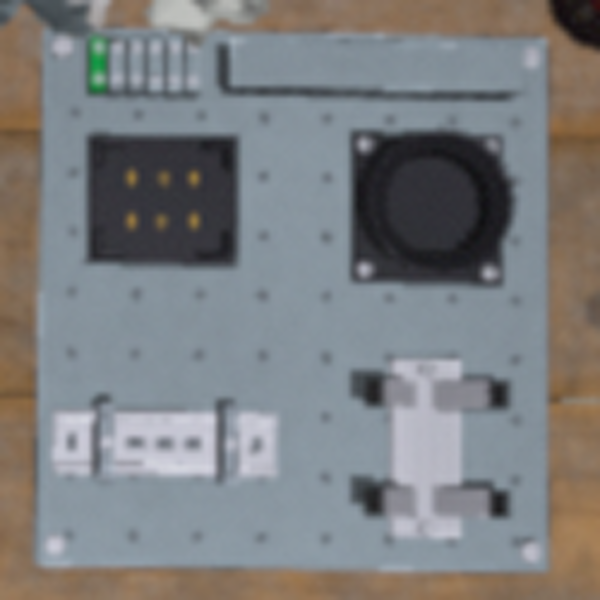

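Top crops: can rim circle centre (137,128) crop px; contactor grey top corners (38,463),(105,408),(170,495),(103,545); relay corners (583,388),(635,478),(526,545),(472,463); black cap centre (582,162), tags to the upper right. The plate crop gives the plate corners, socket (162,200), rail middle (166,443), cup flange (427,207) and cradle (427,449). Next: compute the poses and check them by overlay in the scene view.

```bash
cat > est.py <<'E'
from h import *
T=pickle.load(open("top0.pkl","rb"));S=pickle.load(open("scene0.pkl","rb"))
def P(u,v,z): return unp(T,(u+.5)/6-.5+185,(v+.5)/6-.5+155,z)
def Q(u,v,z): return unp(T,(u+.5)/4.8-.5+315,(v+.5)/4.8-.5+145,z)
def yaw(a,b): d=b-a; return np.degrees(np.arctan2(d[1],d[0]))
est={}
can=P(137,128,.1); est['can']=(*can[:2],0)
g=[P(*p,.075) for p in[(38,463),(105,408),(170,495),(103,545)]]
est['contactor']=(*np.mean(g,0)[:2],(yaw(g[2],g[1])+yaw(g[3],g[0]))/2)
r=[P(*p,.034) for p in[(583,388),(635,478),(526,545),(472,463)]]
est['relay']=(*np.mean(r,0)[:2],(yaw(r[1],r[0])+yaw(r[2],r[3]))/2)
s=[P(*p,.018) for p in[(583,75),(645,103),(583,248),(518,222)]]
est['startmid']=(*np.mean(s,0)[:2],(yaw(s[2],s[1])+yaw(s[3],s[0]))/2)
p=[Q(*q,.003) for q in[(45,32),(548,40),(548,570),(38,568)]]
py=(yaw(p[3],p[0])+yaw(p[2],p[1])+yaw(p[1],p[0])-90+yaw(p[2],p[3])-90)/4
est['plate']=(*np.mean(p,0)[:2],py)
est['socket']=(*Q(162,200,.008)[:2],py); est['cup']=(*Q(427,207,.006)[:2],py)
est['rail']=(*Q(166,443,.0105)[:2],py); est['cradle']=(*Q(427,449,.005)[:2],py)
est['cup_rim']=(*Q(434,203,.040)[:2],py)
E
python3 - <<'E'
from est import *
for k,v in est.items(): print(k,np.round(v[:2],4),round(v[2],1))
im=cv2.resize(S["pixels"],None,fx=3,fy=3,interpolation=cv2.INTER_CUBIC)
def box(k,hx,hy,z,col):
    x,y,a=est[k];a=np.radians(a);R=np.array([[np.cos(a),-np.sin(a)],[np.sin(a),np.cos(a)]])
    pts=[proj(S,[*(np.array([x,y])+R@np.array(q)),z])*3+1 for q in[(hx,hy),(hx,-hy),(-hx,-hy),(-hx,hy)]]
    cv2.polylines(im,[np.int32(pts)],True,col,1)
def circ(k,r,z,col):
    x,y,_=est[k]; pts=[proj(S,[x+r*np.cos(t),y+r*np.sin(t),z])*3+1 for t in np.linspace(0,6.28,40)]
    cv2.polylines(im,[np.int32(pts)],True,col,1)
R_=(0,0,255);G=(0,255,0)
box('contactor',.035,.0225,.045,R_);box('contactor',.022,.02,.075,G);box('relay',.022,.028,.034,G);box('startmid',.036,.018,.018,G)
circ('can',.024,0.1,G);circ('can',.024,0,R_)
box('plate',.1525,.145,.003,G);box('socket',.037,.043,.007,G);circ('cup',.041,.04,R_);circ('cup_rim',.037,.04,G)
box('rail',.0175,.0625,.0105,G);box('rail',.0175,.0295,.03,R_);box('cradle',.038,.03,.032,R_)
cv2.imwrite("pics/ov1.png",im[330:690,690:1080]);cv2.imwrite("pics/ov2.png",im[570:1050,790:1400])
E
```

```text
can [0.6002 0.2554] 0
contactor [0.4574 0.2709] 38.7
relay [0.4632 0.0876] 32.5
startmid [0.5996 0.0784] -22.4
plate [ 0.5352 -0.1783] -0.2
socket [ 0.5905 -0.1015] -0.2
cup [ 0.5888 -0.2527] -0.2
rail [ 0.4538 -0.1041] -0.2
cradle [ 0.4518 -0.2522] -0.2
cup_rim [ 0.587  -0.2482] -0.2
```

View pics/ov1.png

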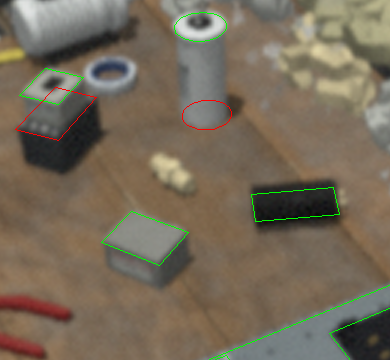

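View pics/ov2.png

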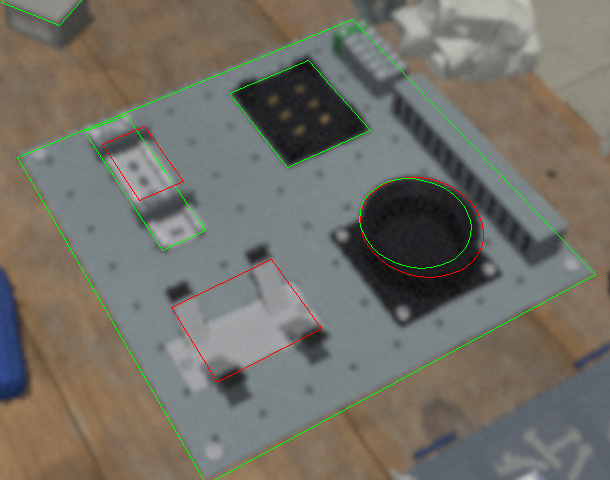

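Overlay outlines match both views within about 1–2 px; the cup centre lies between my two estimates, about (0.588,-0.250). Order: can, contactor, black cap, relay.

```bash
cat > d.py <<'E'
import sys,numpy as np
from scipy.spatial.transform import Rotation as Ro
from plant import robot
s=robot.sense();x,y,z,psi=map(float,sys.argv[1:5])
a=np.radians(psi);w,i,j,k=s["tcp_rot"];R=Ro.from_quat([i,j,k,w])
T=Ro.from_matrix(np.array([[-np.sin(a),np.cos(a),0],[np.cos(a),np.sin(a),0],[0,0,-1]]))
print("t",round(s["time_s"],2),"turn",np.round((R.inv()*T).as_rotvec(degrees=True),2),"shift after turn mm",np.round(1000*T.inv().apply(np.array([x,y,z])-s["tool_pos"]),1),"F",np.round(s["wrist_force"],1),"grip",round(s["grip_width"],4),"q7",round(s["joints"][6],2))
E
python3 d.py .6002 .2554 .215 90
```

```text
t 0.1 turn [ -0.09  -0.   -14.49] shift after turn mm [-437.7 -373.5   -1.2] F [ 0.2 -0.3 -0.2] grip 0.0919 q7 -0.06
```

```bash
python3 -m crank '[0,0,0,0,0,-7.25,0.0919, 0,0,0,0,0,-7.25,0.0919, -0.034,-0.029,0,0,0,0,0.0919, -0.034,-0.029,0,0,0,0,0.0919, -0.034,-0.029,0,0,0,0,0.0919, -0.034,-0.029,0,0,0,0,0.0919, -0.034,-0.029,0,0,0,0,0.0919, -0.034,-0.029,0,0,0,0,0.0919, -0.034,-0.029,0,0,0,0,0.0919, -0.034,-0.029,0,0,0,0,0.0919, -0.034,-0.029,0,0,0,0,0.0919, -0.034,-0.029,0,0,0,0,0.0919]' 30 
python3 -m crank '[-0.034,-0.029,0,0,0,0,0.0919, -0.034,-0.029,0,0,0,0,0.0919, -0.03,-0.025,0,0,0,0,0.0919, 0,0,0,0,0,0,0.0919, 0,0,0,0,0,0,0.0919]'; python3 d.py .6002 .2554 .055 90
```

```text
time_s: 1.3
tool_pos: [0.5037, 0.3379, 0.2144]
tcp_rot: [-0.0, -0.0, 1.0, -0.0]
wrist_force: [0.3, -0.6, -0.8]
grip_width: 0.0918
finger_force: 0.0
time_s: 1.8
tool_pos: [0.6009, 0.2554, 0.2138]
tcp_rot: [-0.001, 0.001, 1.0, -0.0]
wrist_force: [-0.4, 0.8, 0.3]
grip_width: 0.0921
finger_force: 0.0
t 1.8 turn [-0.03 -0.07 -0.11] shift after turn mm [  0.7   0.  158.8] F [-0.4  0.8  0.3] grip 0.0921 q7 1.16
```

Tracking is good. Descend and grip.

```bash
python3 -m crank '[0,0,0.03,0,0,0,0.0919, 0,0,0.03,0,0,0,0.0919, 0,0,0.03,0,0,0,0.0919, 0,0,0.03,0,0,0,0.0919, 0,0,0.02,0,0,0,0.0919, 0,0,0.0185,0,0,0,0.0919, 0,0,0,0,0,0,0.0919, 0,0,0,0,0,0,0.045, 0,0,0,0,0,0,0.045, 0,0,0,0,0,0,0.045, 0,0,0,0,0,0,0.045, 0,0,0,0,0,0,0.045]' 30
python3 -m crank '[0,0,0,0,0,0,0.04, 0,0,0,0,0,0,0.04, 0,0,-0.01,0,0,0,0.04, 0,0,-0.02,0,0,0,0.04, 0,0,-0.03,0,0,0,0.04, 0,0,-0.03,0,0,0,0.04, 0,0,-0.03,0,0,0,0.04, 0,0,-0.03,0,0,0,0.04, 0,0,-0.01,0,0,0,0.04,0,0,0,0,0,0,0.04]'; python3 d.py .588 -.250 .215 90
```

```text
time_s: 3.0
tool_pos: [0.601, 0.2566, 0.0567]
tcp_rot: [0.0, -0.0, 1.0, 0.0]
wrist_force: [0.4, 1.1, -0.3]
grip_width: 0.0538
finger_force: 0.0
time_s: 4.0
tool_pos: [0.6014, 0.2566, 0.2177]
tcp_rot: [0.001, -0.0, 1.0, 0.001]
wrist_force: [-0.3, 0.6, -2.6]
grip_width: 0.0467
finger_force: 30.0
t 4.0 turn [0.08 0.15 0.01] shift after turn mm [  13.4 -506.6    2.7] F [-0.3  0.6 -2.6] grip 0.0467 q7 1.16
```

```bash
python3 -m crank '[0,-0.02,0,0,0,0,0.04, 0.001,-0.04,0,0,0,0,0.04, 0.0014,-0.045,0,0,0,0,0.04, 0.0014,-0.048,0,0,0,0,0.04, 0.0014,-0.048,0,0,0,0,0.04, 0.0014,-0.048,0,0,0,0,0.04, 0.0014,-0.048,0,0,0,0,0.04, 0.0014,-0.048,0,0,0,0,0.04, 0.0014,-0.048,0,0,0,0,0.04, 0.0014,-0.045,0,0,0,0,0.04, 0.001,-0.04,0,0,0,0,0.04, 0.0012,-0.0286,0,0,0,0,0.04]'
python3 -m crank '[0,0,0,0,0,0,0.04, 0,0,0,0,0,0,0.04]'; python3 d.py .588 -.250 .110 90
python3 - <<'E'
from h import *
from plant import capture
for n,z in (("top",.161),("scene",.161)):
    c=capture(n);pickle.dump(c,open(n+"1.pkl","wb"))
    print(n,proj(c,[.588,-.25,.04]))
u=[pickle.load(open(n+"1.pkl","rb"))["pixels"] for n in("top","scene")]
a=cv2.resize(u[0][130:250,330:480],None,fx=3,fy=3,interpolation=3);b=cv2.resize(u[1][170:310,330:480],None,fx=2.57,fy=2.57,interpolation=3)[:360]
cv2.imwrite("pics/hold1.png",np.hstack([a,b[:, :350]]))
E
```

```text
time_s: 5.2
tool_pos: [0.5831, -0.2551, 0.2138]
tcp_rot: [-0.002, 0.002, 1.0, -0.0]
wrist_force: [-0.4, -0.7, -1.9]
grip_width: 0.0465
finger_force: 30.0
time_s: 5.4
tool_pos: [0.5842, -0.2513, 0.214]
tcp_rot: [-0.002, 0.001, 1.0, 0.001]
wrist_force: [0.3, 0.6, -1.9]
grip_width: 0.0468
finger_force: 30.0
t 5.4 turn [ 0.06 -0.21 -0.15] shift after turn mm [ -3.8   1.3 104. ] F [ 0.3  0.6 -1.9] grip 0.0468 q7 2.03
top [405.7 186.5]
scene [402.3 264.1]
```

View pics/hold1.png

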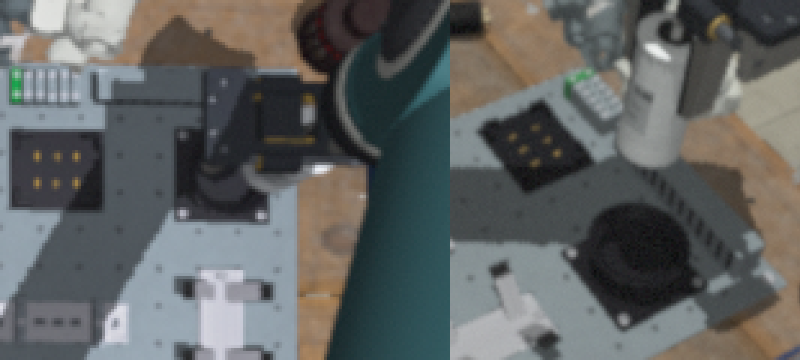

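The can hangs upright over the cup (crop (650,100), cup at (640,240)). Correct and lower.

```bash
python3 - <<'E'
from h import *
c=pickle.load(open("scene1.pkl","rb"));print(unp(c,407.8,229,.158))
E
python3 -m crank '[-0.004,0.001,0.02,0,0,0,0.04, 0,0,0.03,0,0,0,0.04, 0,0,0.03,0,0,0,0.04, 0,0,0.02,0,0,0,0.04, 0,0,0.005,0,0,0,0.04, 0,0,0,0,0,0,0.04, 0,0,0,0,0,0,0.04]'; python3 d.py .589 -.250 .065 90
```

```text
[ 0.57797937 -0.25648733  0.158     ]
time_s: 6.2
tool_pos: [0.5913, -0.2489, 0.1122]
tcp_rot: [0.001, -0.001, 1.0, -0.0]
wrist_force: [-0.2, 0.0, -1.9]
grip_width: 0.0469
finger_force: 30.0
t 6.2 turn [-0.03  0.1   0.07] shift after turn mm [ 2.3 -1.1 47.2] F [-0.2  0.  -1.9] grip 0.0469 q7 2.06
```

```bash
python3 -m crank '[0.002,-0.001,0.015,0,0,0,0.04, 0,0,0.015,0,0,0,0.04, 0,0,0.008,0,0,0,0.04, 0,0,0.004,0,0,0,0.04, 0,0,0.002,0,0,0,0.04, 0,0,0,0,0,0,0.04, 0,0,0,0,0,0,0.04]'; python3 d.py .589 -.250 .065 90
```

```text
time_s: 6.9
tool_pos: [0.5887, -0.2503, 0.0674]
tcp_rot: [0.0, -0.0, 1.0, -0.0]
wrist_force: [0.2, -0.3, -0.7]
grip_width: 0.0465
finger_force: 30.0
t 6.9 turn [-0.01  0.04  0.02] shift after turn mm [-0.3  0.3  2.4] F [ 0.2 -0.3 -0.7] grip 0.0465 q7 2.07
```

```bash
python3 -m crank '[0,0,0.001,0,0,0,0.04, 0,0,0.0005,0,0,0,0.04, 0,0,0,0,0,0,0.04]';python3 -m crank '[0,0,0.0005,0,0,0,0.04, 0,0,0.0005,0,0,0,0.04, 0,0,0,0,0,0,0.04]'
```

```text
time_s: 7.2
tool_pos: [0.5885, -0.2502, 0.0657]
tcp_rot: [0.0, -0.0, 1.0, -0.0]
wrist_force: [-1.1, 0.0, -1.7]
grip_width: 0.0465
finger_force: 30.0
time_s: 7.5
tool_pos: [0.5887, -0.2503, 0.0654]
tcp_rot: [0.0, -0.0, 1.0, 0.0]
wrist_force: [-1.8, -0.2, 5.9]
grip_width: 0.0468
finger_force: 30.0
```

Contact felt on the cup floor. Release and lift.

```bash
python3 -m crank '[0,0,0,0,0,0,0.05, 0,0,0,0,0,0,0.055, 0,0,0,0,0,0,0.065, 0,0,0,0,0,0,0.075, 0,0,0,0,0,0,0.075, 0,0,-0.02,0,0,0,0.075, 0,0,-0.035,0,0,0,0.075, 0,0,-0.035,0,0,0,0.08, 0,0,-0.035,0,0,0,0.09, 0,0,-0.025,0,0,0,0.09]'; python3 d.py .4574 .2709 .215 90
```

```text
time_s: 8.5
tool_pos: [0.589, -0.2506, 0.2172]
tcp_rot: [0.001, -0.0, 1.0, -0.0]
wrist_force: [0.2, -0.5, -0.4]
grip_width: 0.09
finger_force: 0.0
t 8.5 turn [-0.05  0.14  0.  ] shift after turn mm [131.6 521.5   2.2] F [ 0.2 -0.5 -0.4] grip 0.09 q7 2.03
```

```bash
python3 -m crank '[0.006,0.0215,0,0,0,0,0.09, 0.011,0.044,0,0,0,0,0.09, 0.012,0.047,0,0,0,0,0.09, 0.012,0.047,0,0,0,0,0.09, 0.012,0.047,0,0,0,0,0.09, 0.012,0.047,0,0,0,0,0.09, 0.012,0.047,0,0,0,0,0.09, 0.012,0.047,0,0,0,0,0.09, 0.012,0.047,0,0,0,0,0.09, 0.012,0.047,0,0,0,0,0.09, 0.011,0.046,0,0,0,0,0.09, 0.007,0.034,0,0,0,0,0.09]'
python3 -m crank '[0,0,0,0,0,-7.7,0.09, 0,0,0,0,0,-7.75,0.09, 0,0,0,0,0,-7.75,0.09, 0,0,0,0,0,-7.75,0.09, 0,0,0,0,0,-7.75,0.09, 0,0,0,0,0,0,0.09, 0,0,0,0,0,0,0.09]'; python3 d.py .4574 .2709 .110 128.7
python3 - <<'E'
from h import *
from plant import capture
c=capture("scene");cv2.imwrite("pics/pre2.png",cv2.resize(c["pixels"][80:320,190:460],None,fx=2.4,fy=2.4,interpolation=3))
E
```

```text
time_s: 9.7
tool_pos: [0.4559, 0.2745, 0.2148]
tcp_rot: [0.0, -0.002, 1.0, 0.001]
wrist_force: [0.2, 0.1, -0.4]
grip_width: 0.0898
finger_force: 0.0
time_s: 10.4
tool_pos: [0.4574, 0.2711, 0.2146]
tcp_rot: [0.0, -0.33, 0.944, 0.0]
wrist_force: [-0.4, -0.0, 0.1]
grip_width: 0.0899
finger_force: 0.0
t 10.4 turn [-0.    0.   -0.19] shift after turn mm [ 1.000e-01 -2.000e-01  1.046e+02] F [-0.4 -0.   0.1] grip 0.0899 q7 1.62
```

View pics/pre2.png

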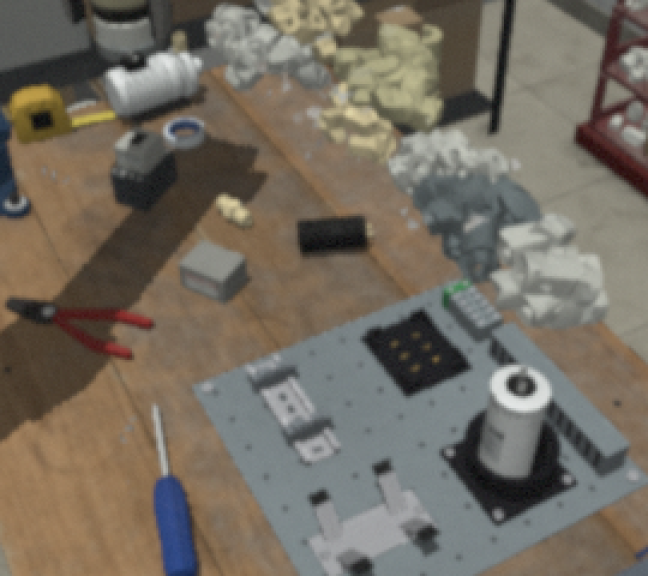

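Can stands upright in the cup (515,425). Now grip the contactor.

```bash
python3 -m crank '[0,0,0.03,0,0,0,0.09, 0,0,0.035,0,0,0,0.09, 0,0,0.035,0,0,0,0.09, 0,0,0.03,0,0,0,0.09, 0,0,0.02,0,0,0,0.09, 0,0,0.015,0,0,0,0.09, 0,0,0,0,0,0,0.09, 0,0,0,0,0,0,0.06, 0,0,0,0,0,0,0.036, 0,0,0,0,0,0,0.036, 0,0,0,0,0,0,0.036, 0,0,0,0,0,0,0.036]' 35
python3 -m crank '[0,0,0,0,0,0,0.034, 0,0,0,0,0,0,0.034, 0,0,0,0,0,0,0.034, 0,0,0,0,0,0,0.034]'; python3 d.py .4574 .2709 .049 128.7
```

```text
time_s: 11.65
tool_pos: [0.4576, 0.2714, 0.0501]
tcp_rot: [0.0, -0.331, 0.944, 0.0]
wrist_force: [0.1, 0.5, -0.4]
grip_width: 0.0521
finger_force: 0.0
time_s: 12.05
tool_pos: [0.4572, 0.2715, 0.0498]
tcp_rot: [-0.0, -0.332, 0.943, 0.0]
wrist_force: [-1.9, 0.1, 3.0]
grip_width: 0.0405
finger_force: 34.6
t 12.05 turn [0.01 0.   0.02] shift after turn mm [ 0.2 -0.6  0.8] F [-1.9  0.1  3. ] grip 0.0405 q7 1.59
```

```bash
python3 -m crank '[0,0,-0.005,0,0,0,0.034, 0,0,-0.015,0,0,0,0.034, 0,0,-0.025,0,0,0,0.034, 0,0,-0.025,0,0,0,0.034, 0,0,-0.015,0,0,0,0.034, 0,0,-0.005,0,0,0,0.034, 0,0,0,0,0,6,0.034, 0,0,0,0,0,8.2,0.034, 0,0,0,0,0,8.2,0.034, 0,0,0,0,0,8.2,0.034, 0,0,0,0,0,8.3,0.034, 0,0,0,0,0,0,0.034]'; python3 d.py .4538 -.1041 .15 89.8
```

```text
time_s: 13.25
tool_pos: [0.4568, 0.2708, 0.1387]
tcp_rot: [-0.001, 0.002, 1.0, -0.001]
wrist_force: [-0.0, -0.4, -2.7]
grip_width: 0.0402
finger_force: 34.5
t 13.25 turn [-0.08 -0.07 -0.01] shift after turn mm [   1.6 -374.9  -11.3] F [-0.  -0.4 -2.7] grip 0.0402 q7 0.99
```

```bash
python3 -m crank '[0,-0.02,0,0,0,0,0.034, 0,-0.035,0,0,0,0,0.034, 0,-0.045,0,0,0,0,0.034, 0,-0.045,0,0,0,0,0.034, 0,-0.045,0,0,0,0,0.034, 0.001,-0.045,0,0,0,0,0.034, 0,-0.045,0,0,0,0,0.034, 0,-0.04,0,0,0,0,0.034, 0,-0.035,0,0,0,0,0.034, 0,-0.02,0,0,0,0,0.034, 0,0,0,0,0,0,0.034, 0,0,0,0,0,0,0.034]'; python3 d.py .4538 -.1041 .085 89.8
python3 - <<'E'
from h import *
from plant import capture
s=capture("scene");t=capture("top")
for n,c in(("s",s),("t",t)):pickle.dump(c,open(n+"2.pkl","wb"))
a=cv2.resize(s["pixels"][180:280,260:360],None,fx=4,fy=4,interpolation=3);b=cv2.resize(t["pixels"][190:290,290:390],None,fx=4,fy=4,interpolation=3)
cv2.imwrite("pics/hold2.png",np.hstack([a,b]))
E
```

```text
time_s: 14.45
tool_pos: [0.4547, -0.1035, 0.1392]
tcp_rot: [-0.0, 0.001, 1.0, 0.0]
wrist_force: [-0.1, 0.5, -2.8]
grip_width: 0.04
finger_force: 34.5
t 14.45 turn [ 0.02 -0.05  0.1 ] shift after turn mm [ 0.9 -0.6 54.2] F [-0.1  0.5 -2.8] grip 0.04 q7 1.81
```

View pics/hold2.png

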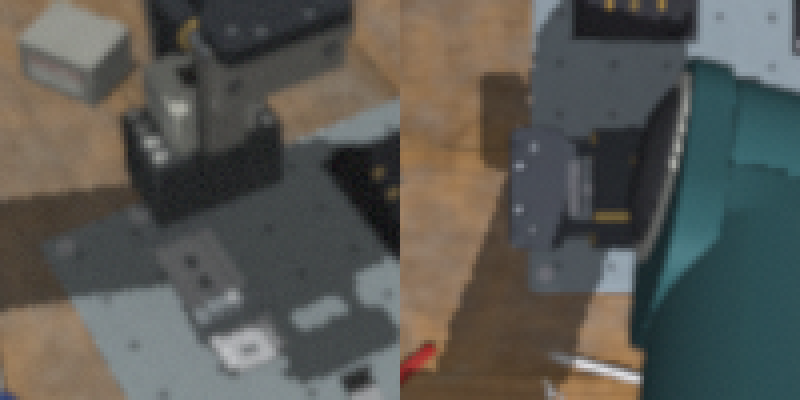

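Contactor is held upright over the rail; the bottom corners read (160,222), (285,180), (133,185) in crop. I'll check them against the prediction.

```bash
python3 - <<'E'
from h import *
c=pickle.load(open("s2.pkl","rb"))
for (u,v),o in (((160,222),(-.035,-.0225)),((285,180),(.035,-.0225)),((133,185),(-.035,.0225))):
    p=unp(c,(u+.5)/4-.5+260,(v+.5)/4-.5+180,.0895); print(np.round(p[:2]-o,4))
E
python3 -m crank '[0.001,-0.0005,0.015,0,0,0,0.034, 0,0,0.02,0,0,0,0.034, 0,0,0.015,0,0,0,0.034, 0,0,0.01,0,0,0,0.034, 0,0,0.005,0,0,0,0.034, 0,0,0,0,0,0,0.034, 0,0,0,0,0,0,0.034]'; python3 d.py .4538 -.1041 .0605 89.8
```

```text
[ 0.4596 -0.0959]
[ 0.4583 -0.1022]
[ 0.4585 -0.1116]
time_s: 15.25
tool_pos: [0.4545, -0.104, 0.075]
tcp_rot: [0.0, 0.001, 1.0, 0.0]
wrist_force: [-0.1, -0.2, -2.1]
grip_width: 0.0398
finger_force: 34.5
t 15.25 turn [0.   0.04 0.05] shift after turn mm [ 0.7 -0.1 14.5] F [-0.1 -0.2 -2.1] grip 0.0398 q7 1.85
```

```bash
python3 - <<'E'
from h import *
from plant import capture
out=[]
for n,(x0,y0) in(("scene",(260,180)),("top",(300,190))):
    c=capture(n);im=cv2.resize(c["pixels"],None,fx=5,fy=5,interpolation=3)
    for z,col in((.0255,(0,0,255)),(.0705,(0,255,0))):
        pts=[proj(c,[.4545+a,-.104+b,z])*5+2 for a,b in((.035,.0225),(.035,-.0225),(-.035,-.0225),(-.035,.0225))]
        cv2.polylines(im,[np.int32(pts)],True,col,1)
    out.append(im[y0*5:y0*5+400,x0*5:x0*5+400])
cv2.imwrite("pics/chk2.png",np.hstack(out))
E
```

```text
(no output)
```

View pics/chk2.png

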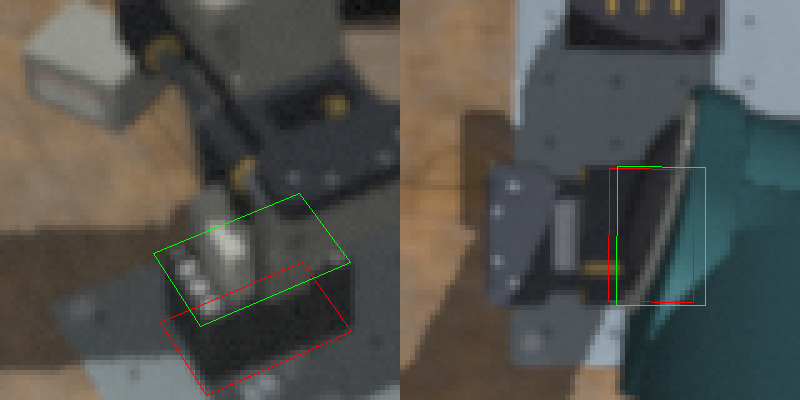

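Scene overlay: the real base-top near corner is at about (212,320) against (201,326) predicted, so the contactor sits about 4 mm towards +x of the TCP. I'll shift -3.5 mm in x, lower it, and recheck when clear.

```bash
python3 -m crank '[0.002,0,0,0,0,0,0.034, 0.0022,0,0.005,0,0,0,0.034, 0,0,0.004,0,0,0,0.034, 0,0,0.002,0,0,0,0.034, 0,0,0.001,0,0,0,0.034, 0,0,0,0,0,0,0.034]';python3 -m crank '[0,0,0.001,0,0,0,0.034, 0,0,0,0,0,0,0.034]';python3 -m crank '[0,0,0.0005,0,0,0,0.034, 0,0,0,0,0,0,0.034]'
```

```text
time_s: 15.95
tool_pos: [0.4498, -0.1042, 0.0624]
tcp_rot: [-0.0, 0.002, 1.0, 0.0]
wrist_force: [-0.1, 0.4, -2.7]
grip_width: 0.0401
finger_force: 34.5
time_s: 16.15
tool_pos: [0.4499, -0.1041, 0.0616]
tcp_rot: [0.0, 0.002, 1.0, 0.0]
wrist_force: [0.7, -0.1, -2.0]
grip_width: 0.0397
finger_force: 34.5
time_s: 16.35
tool_pos: [0.4499, -0.1042, 0.0611]
tcp_rot: [0.0, 0.002, 1.0, 0.0]
wrist_force: [0.8, -0.1, -3.2]
grip_width: 0.0397
finger_force: 34.5
```

```bash
python3 -m crank '[0,0,0.0005,0,0,0,0.034, 0,0,0.0003,0,0,0,0.034,0,0,0,0,0,0,0.034]';python3 -m crank '[0,0,0.0005,0,0,0,0.034, 0,0,0,0,0,0,0.034]'
```

```text
time_s: 16.65
tool_pos: [0.4499, -0.1042, 0.0603]
tcp_rot: [0.0, 0.002, 1.0, 0.0]
wrist_force: [-0.2, 0.3, -3.1]
grip_width: 0.0402
finger_force: 34.5
time_s: 16.85
tool_pos: [0.4499, -0.1041, 0.0602]
tcp_rot: [0.0, 0.002, 1.0, 0.0]
wrist_force: [-2.1, 0.4, 3.7]
grip_width: 0.0402
finger_force: 34.6
```

```bash
python3 -m crank '[0,0,0,0,0,0,0.042, 0,0,0,0,0,0,0.046, 0,0,0,0,0,0,0.055, 0,0,0,0,0,0,0.065, 0,0,0,0,0,0,0.065, 0,0,-0.02,0,0,0,0.065, 0,0,-0.035,0,0,0,0.075, 0,0,-0.035,0,0,0,0.075, 0,0,-0.015,0,0,0,0.075]'; python3 d.py .5996 .0784 .16 89.8
```

```text
time_s: 17.75
tool_pos: [0.4513, -0.1045, 0.1676]
tcp_rot: [0.002, 0.002, 1.0, -0.0]
wrist_force: [0.1, -0.2, -0.6]
grip_width: 0.075
finger_force: 0.0
t 17.75 turn [-0.02  0.25  0.  ] shift after turn mm [-147.7  183.4    7.6] F [ 0.1 -0.2 -0.6] grip 0.075 q7 1.79
```

```bash
python3 -m crank '[-0.015,0.018,0,0,0,0,0.07, -0.03,0.037,0,0,0,0,0.07, -0.03,0.037,0,0,0,0,0.07, -0.03,0.037,0,0,0,0,0.07, -0.028,0.036,0,0,0,0,0.07, -0.0147,0.0184,0,0,0,0,0.07, 0,0,0,0,0,7.4,0.07, 0,0,0,0,0,7.4,0.07, 0,0,0,0,0,7.4,0.07, 0,0,0,0,0,0,0.07, 0,0,0,0,0,0,0.07]'; python3 d.py .5996 .0784 .004 67.6
python3 - <<'E'
from h import *
from plant import capture
out=[]
for n,(x0,y0) in(("scene",(270,160)),("top",(310,180))):
    c=capture(n);im=cv2.resize(c["pixels"],None,fx=4,fy=4,interpolation=3)
    pickle.dump(c,open(n+"3.pkl","wb"))
    out.append(im[y0*4:y0*4+400,x0*4:x0*4+400])
cv2.imwrite("pics/chk3.png",np.hstack(out))
E
```

```text
time_s: 18.85
tool_pos: [0.598, 0.0788, 0.1647]
tcp_rot: [-0.0, 0.193, 0.981, -0.0]
wrist_force: [0.3, -0.8, 0.4]
grip_width: 0.0701
finger_force: 0.0
t 18.85 turn [-0.02 -0.01  0.2 ] shift after turn mm [ -1.6   0.2 160.7] F [ 0.3 -0.8  0.4] grip 0.0701 q7 1.11
```

View pics/chk3.png

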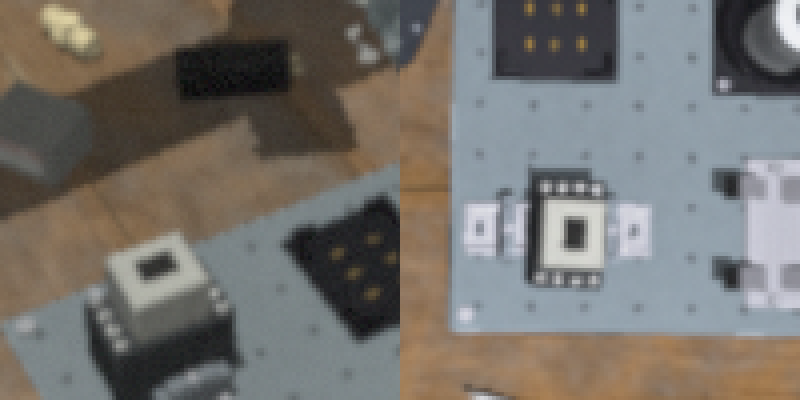

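```bash
python3 - <<'E'
from h import *
c=pickle.load(open("top3.pkl","rb"))
f=lambda u,v,z:np.round(unp(c,(u+.5)/4-.5+310,(v+.5)/4-.5+180,z)[:2],4)
print("grey",f(174,233,.0855),"base bottom edge",f(166,287,.055),"rail",f(158.5,230.5,.0105), "grey top/bot",f(174,197,.0855),f(174,269,.0855))
s=pickle.load(open("scene3.pkl","rb"))
g=lambda u,v,z:np.round(unp(s,(u+.5)/4-.5+270,(v+.5)/4-.5+160,z)[:2],4)
P=[g(*p,.0855) for p in((105,265),(180,234),(210,282),(135,313))];print(P,np.mean(P,0))
E
```

```text
grey [ 0.4518 -0.1057] base bottom edge [ 0.417  -0.1043] rail [ 0.4528 -0.1042] grey top/bot [ 0.4742 -0.1056] [ 0.4295 -0.1058]
[array([ 0.4303, -0.0888]), array([ 0.4744, -0.0885]), array([ 0.472 , -0.1259]), array([ 0.4293, -0.1255])] [ 0.4515   -0.107175]
```

Contactor is on the rail: grey top centre (574,233) in the right crop gives (0.452,-0.106) against the rail's (0.453,-0.104), and it is square. Now the black capacitor.

```bash
python3 -m crank '[-0.0016,0,0.03,0,0,0,0.07, 0,0,0.035,0,0,0,0.07, 0,0,0.035,0,0,0,0.07, 0,0,0.03,0,0,0,0.07, 0,0,0.02,0,0,0,0.07, 0,0,0.008,0,0,0,0.07, 0,0,0,0,0,0,0.07, 0,0,0,0,0,0,0.07]' 20; python3 d.py .5996 .0784 .004 67.6; python3 -m crank '[0,0,0,0,0,0,0.05, 0,0,0,0,0,0,0.042, 0,0,0,0,0,0,0.036, 0,0,0,0,0,0,0.032, 0,0,0,0,0,0,0.03, 0,0,0,0,0,0,0.03, 0,0,0,0,0,0,0.03]';python3 d.py .5996 .0784 .004 67.6
```

```text
time_s: 19.75
tool_pos: [0.6005, 0.0781, 0.0077]
tcp_rot: [0.001, 0.194, 0.981, 0.0]
wrist_force: [-0.3, 0.6, 1.6]
grip_width: 0.07
finger_force: 0.0
t 19.75 turn [0.05 0.07 0.03] shift after turn mm [ 0.9 -0.1  3.7] F [-0.3  0.6  1.6] grip 0.07 q7 1.16
time_s: 20.45
tool_pos: [0.5998, 0.0782, 0.0071]
tcp_rot: [0.0, 0.194, 0.981, 0.0]
wrist_force: [-0.5, 1.0, 3.1]
grip_width: 0.0352
finger_force: 20.0
t 20.45 turn [0.02 0.02 0.02] shift after turn mm [0.3 0.1 3.1] F [-0.5  1.   3.1] grip 0.0352 q7 1.16
```

```bash
python3 -m crank '[0,0,-0.005,0,0,0,0.03, 0,0,-0.015,0,0,0,0.03, 0,0,-0.03,0,0,0,0.03, 0,0,-0.035,0,0,0,0.03, 0,0,-0.035,0,0,0,0.03, 0,0,-0.025,0,0,0,0.03, 0,0,-0.005,0,0,-5,0.03, 0,0,0,0,0,-7,0.03, 0,0,0,0,0,-7,0.03, 0,0,0,0,0,-3.2,0.03, 0,0,0,0,0,0,0.03, 0,0,0,0,0,0,0.03]'; python3 d.py .4518 -.2522 .16 89.8
```

```text
time_s: 21.65
tool_pos: [0.5996, 0.0779, 0.1574]
tcp_rot: [0.0, 0.003, 1.0, 0.0]
wrist_force: [0.7, 0.6, -1.1]
grip_width: 0.0359
finger_force: 20.0
t 21.65 turn [ 0.    0.03 -0.09] shift after turn mm [ 146.7 -330.7   -2.6] F [ 0.7  0.6 -1.1] grip 0.0359 q7 1.46
```

```bash
python3 -m crank '[0.007,-0.016,0,0,0,0,0.03, 0.013,-0.03,0,0,0,0,0.03, 0.0175,-0.04,0,0,0,0,0.03, 0.0175,-0.04,0,0,0,0,0.03, 0.0175,-0.04,0,0,0,0,0.03, 0.0175,-0.04,0,0,0,0,0.03, 0.0175,-0.04,0,0,0,0,0.03, 0.0175,-0.04,0,0,0,0,0.03, 0.014,-0.03,0,0,0,0,0.03, 0.0077,-0.0147,0,0,0,0,0.03, 0,0,0,0,0,0,0.03, 0,0,0,0,0,0,0.03]'; python3 -m crank '[0,0,0.02,0,0,0,0.03, 0,0,0.03,0,0,0,0.03, 0,0,0.03,0,0,0,0.03, 0,0,0.01,0,0,0,0.03, 0,0,0,0,0,0,0.03, 0,0,0,0,0,0,0.03]';python3 d.py .4518 -.2522 .016 89.8
python3 - <<'E'
from h import *
from plant import capture,robot
out=[];p=robot.sense()["tool_pos"]
for n,(x0,y0) in(("scene",(290,230)),("top",(350,180))):
    c=capture(n);im=cv2.resize(c["pixels"],None,fx=4,fy=4,interpolation=3)
    pickle.dump(c,open(n+"4.pkl","wb"))
    pts=[proj(c,[p[0]+a,p[1]+b,p[2]+.011])*4+1.5 for a,b in((.036,.018),(.036,-.018),(-.036,-.018),(-.036,.018))]
    cv2.polylines(im,[np.int32(pts)],True,(0,255,0),1)
    out.append(im[y0*4:y0*4+400,x0*4:x0*4+400])
cv2.imwrite("pics/chk4.png",np.hstack(out))
E
```

```text
time_s: 22.85
tool_pos: [0.4514, -0.2519, 0.1569]
tcp_rot: [0.0, 0.002, 1.0, 0.0]
wrist_force: [0.5, 0.1, -1.1]
grip_width: 0.0355
finger_force: 20.0
time_s: 23.45
tool_pos: [0.4528, -0.2519, 0.0676]
tcp_rot: [0.001, 0.001, 1.0, -0.0]
wrist_force: [0.1, 0.2, 0.2]
grip_width: 0.0356
finger_force: 20.0
t 23.45 turn [-0.02  0.06  0.07] shift after turn mm [ 1.  -0.4 51.6] F [0.1 0.2 0.2] grip 0.0356 q7 2.17
```

View pics/chk4.png

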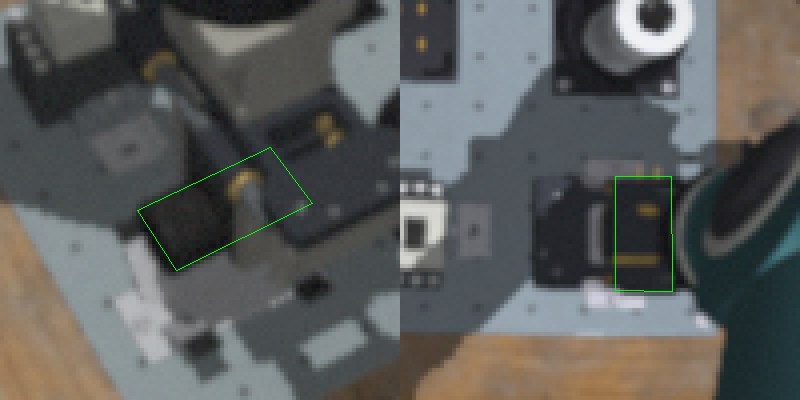

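The held capacitor's near end (140–180, 200–270) agrees with the outline, so lower it into the cradle.

```bash
python3 -m crank '[0.001,0,0.015,0,0,0,0.03, 0,0,0.015,0,0,0,0.03, 0,0,0.009,0,0,0,0.03, 0,0,0.005,0,0,0,0.03, 0,0,0.003,0,0,0,0.03, 0,0,0.001,0,0,0,0.03, 0,0,0,0,0,0,0.03, 0,0,0,0,0,0,0.03]';python3 -m crank '[0,0,0.001,0,0,0,0.03,0,0,0.001,0,0,0,0.03, 0,0,0,0,0,0,0.03]';python3 -m crank '[0,0,0.0005,0,0,0,0.03, 0,0,0,0,0,0,0.03]'
```

```text
time_s: 24.35
tool_pos: [0.4513, -0.2518, 0.0193]
tcp_rot: [0.0, 0.001, 1.0, 0.0]
wrist_force: [-0.4, 2.1, 3.2]
grip_width: 0.0354
finger_force: 20.0
time_s: 24.65
tool_pos: [0.4515, -0.2509, 0.0181]
tcp_rot: [0.0, 0.001, 1.0, 0.001]
wrist_force: [-2.2, 6.1, 13.4]
grip_width: 0.0354
finger_force: 20.0
time_s: 24.85
tool_pos: [0.4516, -0.2508, 0.0178]
tcp_rot: [0.001, 0.001, 1.0, 0.001]
wrist_force: [-3.5, 6.9, 16.0]
grip_width: 0.0353
finger_force: 20.0
```

```bash
python3 -m crank '[0,0.001,-0.002,0,0,0,0.03, 0,0.0012,0,0,0,0,0.03, 0,0,0,0,0,0,0.03]';python3 -m crank '[0,0,0.001,0,0,0,0.03, 0,0,0.001,0,0,0,0.03, 0,0,0,0,0,0,0.03]';python3 -m crank '[0,0,0.001,0,0,0,0.03, 0,0,0,0,0,0,0.03]'
```

```text
time_s: 25.15
tool_pos: [0.4508, -0.2501, 0.0182]
tcp_rot: [0.0, 0.002, 1.0, -0.0]
wrist_force: [-0.2, -0.5, -1.0]
grip_width: 0.0356
finger_force: 20.0
time_s: 25.45
tool_pos: [0.4509, -0.2493, 0.0164]
tcp_rot: [-0.0, 0.002, 1.0, 0.001]
wrist_force: [-1.5, 3.0, 5.1]
grip_width: 0.035
finger_force: 20.0
time_s: 25.65
tool_pos: [0.4511, -0.2488, 0.0158]
tcp_rot: [-0.0, 0.001, 1.0, 0.001]
wrist_force: [-1.8, 5.1, 10.0]
grip_width: 0.0354
finger_force: 20.0
```

```bash
python3 -m crank '[0,0.0008,-0.0005,0,0,0,0.03, 0,0,0,0,0,0,0.03]';python3 -m crank '[0,0.0005,0.0005,0,0,0,0.03, 0,0,0,0,0,0,0.03]';python3 -m crank '[0,0,0.0007,0,0,0,0.03, 0,0,0,0,0,0,0.03]'
```

```text
time_s: 25.85
tool_pos: [0.451, -0.2488, 0.0159]
tcp_rot: [0.0, 0.002, 1.0, 0.0]
wrist_force: [0.2, 2.3, 4.4]
grip_width: 0.0357
finger_force: 20.0
time_s: 26.05
tool_pos: [0.4511, -0.2487, 0.0158]
tcp_rot: [0.0, 0.002, 1.0, 0.0]
wrist_force: [-1.4, 2.2, 8.0]
grip_width: 0.0354
finger_force: 20.0
time_s: 26.25
tool_pos: [0.4511, -0.2487, 0.0157]
tcp_rot: [0.0, 0.002, 1.0, 0.0]
wrist_force: [-2.9, 2.7, 15.9]
grip_width: 0.0356
finger_force: 20.0
```

Seated (stiff vertically, y force balanced). Ease off, release, lift.

```bash
python3 -m crank '[0,0,-0.0007,0,0,0,0.03, 0,0,0,0,0,0,0.038, 0,0,0,0,0,0,0.043, 0,0,0,0,0,0,0.05, 0,0,0,0,0,0,0.058, 0,0,0,0,0,0,0.058, 0,0,-0.015,0,0,0,0.058, 0,0,-0.035,0,0,0,0.058, 0,0,-0.04,0,0,0,0.065, 0,0,-0.04,0,0,0,0.07, 0,0,-0.02,0,0,0,0.07, 0,0,0,0,0,0,0.07]' 25; python3 d.py .4632 .0876 .18 89.8
```

```text
time_s: 27.45
tool_pos: [0.4528, -0.2495, 0.1684]
tcp_rot: [0.003, 0.002, 1.0, -0.001]
wrist_force: [0.4, -0.2, -0.3]
grip_width: 0.0699
finger_force: 0.0
t 27.45 turn [-0.12  0.35  0.01] shift after turn mm [ -9.3 337.2 -11.6] F [ 0.4 -0.2 -0.3] grip 0.0699 q7 2.11
```

```bash
python3 -m crank '[0,0.02,0,0,0,0,0.07, -0.001,0.035,0,0,0,0,0.07, -0.001,0.045,0,0,0,0,0.07, -0.001,0.045,0,0,0,0,0.07, -0.001,0.045,0,0,0,0,0.07, -0.001,0.045,0,0,0,0,0.07, -0.001,0.045,0,0,0,0,0.07, -0.001,0.035,0,0,0,0,0.07, -0.001,0.0222,0,0,0,0,0.07, -0.0013,0,0,0,0,0,0.07]'
python3 -m crank '[0,0,0,0,0,7.3,0.07, 0,0,0,0,0,8.5,0.07, 0,0,0,0,0,8.5,0.07, 0,0,0,0,0,8.5,0.07, 0,0,0,0,0,8.5,0.07, 0,0,0,0,0,8.5,0.07, 0,0,0,0,0,7.5,0.07, 0,0,0,0,0,0,0.07, 0,0,0,0,0,0,0.07]'; python3 d.py .4632 .0876 .006 32.5
python3 - <<'E'
from h import *
from plant import capture
out=[]
for n,(x0,y0) in(("scene",(310,230)),("top",(350,150))):
    c=capture(n);im=cv2.resize(c["pixels"],None,fx=4,fy=4,interpolation=3)
    pickle.dump(c,open(n+"5.pkl","wb"))
    out.append(im[y0*4:y0*4+480,x0*4:x0*4+400])
cv2.imwrite("pics/chk5.png",np.hstack(out))
E
```

```text
time_s: 28.45
tool_pos: [0.4603, 0.0919, 0.1641]
tcp_rot: [-0.001, -0.001, 1.0, 0.0]
wrist_force: [0.7, -0.2, -0.2]
grip_width: 0.07
finger_force: 0.0
time_s: 29.35
tool_pos: [0.4609, 0.0877, 0.1647]
tcp_rot: [-0.0, 0.48, 0.877, -0.001]
wrist_force: [0.0, -0.4, -0.6]
grip_width: 0.0697
finger_force: 0.0
t 29.35 turn [-0.07 -0.    0.13] shift after turn mm [ -1.3   1.9 158.7] F [ 0.  -0.4 -0.6] grip 0.0697 q7 0.38
```

View pics/chk5.png

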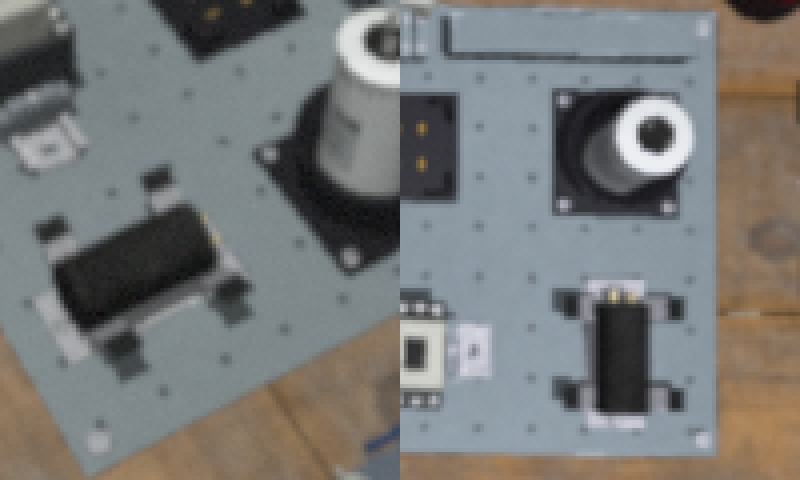

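```bash
python3 - <<'E'
from h import *
c=pickle.load(open("top5.pkl","rb"))
f=lambda u,v,z:np.round(unp(c,(u+.5)/4-.5+350,(v+.5)/4-.5+150,z)[:2],4)
print("cap ends",f(223,303,.03),f(223,412,.03),"cradle base ends",f(217,278,.006),f(217,430,.006),"lips",f(168,303,.032),f(168,393,.032),f(276,306,.032),f(276,398,.032))
print("can top",f(256,136,.109))
s=pickle.load(open("scene5.pkl","rb"))
for a in(.036,-.036):print([proj(s,[x+a,-.2487,.045])*4+1.5-np.array([310,230])*4 for x in (.4476,.4518)])
E
```

```text
cap ends [ 0.4857 -0.2511] [ 0.4139 -0.2507] cradle base ends [ 0.5032 -0.2531] [ 0.4008 -0.2525] lips [ 0.4853 -0.214 ] [ 0.4261 -0.2138] [ 0.484  -0.2859] [ 0.4234 -0.2854]
can top [ 0.587  -0.2524]
[array([194.7, 215.9]), array([202.3, 212.3])]
[array([ 63.9, 280.3]), array([ 71.9, 276.3])]
```

Capacitor lies square in the cradle, perhaps 2–4 mm off lengthwise; I'll measure edges along x at subpixel level (no picture).

```bash
python3 - <<'E'
from h import *
from plant import capture
g=np.mean([cv2.cvtColor(capture("top")["pixels"],cv2.COLOR_BGR2GRAY).astype(float) for _ in range(4)],0)
c=pickle.load(open("top5.pkl","rb"))
np.set_printoptions(linewidth=200)
print("rows 218..260 ; cols"); 
for a,b in((390,392),(394,397),(402,404),(404,407),(410,412),(416,418),(418,421)):
    print(a,b,np.int32(g[218:260,a:b].mean(1)))
for r in (220,225,230,240,250,255): print(r, np.round(unp(c,405,r,.006)[0],4),np.round(unp(c,405,r,.03)[0],4))
E
```

```text
rows 218..260 ; cols
390 392 [151 152 152 144 101  72  64  62  61  65  91 122 147 154 154 154 153 153 154 155 156 156 155 155 155 146 105  79  66  57  55  65  88 102 129 151 155 156 156 156 156 156]
394 397 [143 133 145 151 132 101 110 116 116 115 115 122 130 125 125 131 135 139 140 140 141 144 144 144 145 147 133  98  93 109 113 113 113 117 135 154 159 157 146 134 143 152]
402 404 [146 148 175 164 156 170 165 111  55  36  36  37  37  36  36  35  34  34  34  32  34  33  35  35  36  35  35  34  35  33  35  35  37  36  45  99 159 173 171 159 154 154]
404 407 [144 146 185 177 157 132 116  86  53  44  45  46  46  44  44  43  41  41  41  40  42  42  42  41  41  41  40  40  40  41  42  41  41  42  49 108 176 196 194 167 154 153]
410 412 [145 146 175 180 174 155 135 112  71  48  47  47  44  48  49  50  49  49  50  51  52  50  50  49  49  48  46  40  38  43  45  45  46  45  51 100 163 180 179 157 149 152]
416 418 [148 148 148 149 140 108  94  92  85  93  95  96 119 145 152 151 151 150 150 149 149 149 149 149 149 150 142 106  89  98  97  96  96 100 121 146 152 153 152 151 151 150]
418 421 [146 146 146 147 148 137  93  58  50  50  50  71 116 144 149 149 149 149 150 150 150 150 149 148 148 148 148 147 136  88  54  51  51  51  85 139 152 152 152 151 151 153]
220 0.5008 0.4999
225 0.4873 0.4867
230 0.4738 0.4734
240 0.4468 0.4471
250 0.4199 0.4208
255 0.4065 0.4077
```

```bash
python3 - <<'E'
from h import *
from scipy.optimize import minimize
from plant import capture
def gray(c):return cv2.cvtColor(c["pixels"],cv2.COLOR_BGR2GRAY).astype(np.float32)
# lips from initial images
for n in("scene","top"):
    c=pickle.load(open(n+"0.pkl","rb"));g=gray(c);ps=[]
    for a in(.03,-.03):
        for b in(.029,-.029):
            u,v=proj(c,[.4518+a,-.2512+b,.03]);r=7;u0,v0=int(u)-r,int(v)-r
            w=np.clip(95-g[v0:v0+2*r+1,u0:u0+2*r+1],0,45);yy,xx=np.mgrid[:2*r+1,:2*r+1]
            ps.append(unp(c,u0+(w*xx).sum()/w.sum(),v0+(w*yy).sum()/w.sum(),.029)[:2])
    print(n,np.round(ps,4).tolist(),"mean",np.round(np.mean(ps,0),4))
# cap silhouette fit
th=np.linspace(0,6.28,48)
for n in("scene","top"):
    c=capture(n);g=cv2.resize(gray(c),None,fx=4,fy=4,interpolation=3)
    best=[]
    for x in np.arange(.442,.462,.001):
        for y in np.arange(-.256,-.245,.001):
            P=[proj(c,[x+s*.036,y+.018*np.cos(t),.027+.018*np.sin(t)])*4+1.5 for s in(-1,1) for t in th]
            m=np.zeros(g.shape,np.uint8);cv2.fillConvexPoly(m,cv2.convexHull(np.int32(P)),1)
            o=cv2.dilate(m,np.ones((13,13)))-m
            best.append((np.minimum(g[o>0],120).mean()-np.minimum(g[m>0],120).mean(),x,y))
    best.sort(reverse=True);print(n,np.round(best[:4],4).tolist())
E
```

```text
scene [[0.4849, -0.212], [0.4813, -0.2848], [0.4245, -0.2119], [0.4222, -0.2846]] mean [ 0.4532 -0.2483]
top [[0.4851, -0.2151], [0.4825, -0.2861], [0.4257, -0.2149], [0.4231, -0.2852]] mean [ 0.4541 -0.2503]
scene [[66.8842, 0.45, -0.249], [66.3874, 0.45, -0.25], [66.1068, 0.449, -0.249], [65.9997, 0.449, -0.25]]
top [[65.0127, 0.45, -0.25], [64.8679, 0.451, -0.25], [64.7442, 0.449, -0.25], [63.9041, 0.45, -0.251]]
```

Both cameras put the capacitor about 3 mm short of the cradle's middle (0.450 against 0.4535). I'll go back, regrip it and shift it +3 mm.

```bash
python3 -m crank '[0,0,0,0,0,-7.3,0.058, 0,0,0,0,0,-8.5,0.058, 0,0,0,0,0,-8.5,0.058, 0,0,0,0,0,-8.5,0.058, 0,0,0,0,0,-8.5,0.058, 0,0,0,0,0,-8.5,0.058, 0,0,0,0,0,-7.5,0.058, 0,0,0,0,0,0,0.058]'
python3 -m crank '[0,-0.02,0,0,0,0,0.058, 0.001,-0.035,0,0,0,0,0.058, 0.001,-0.045,0,0,0,0,0.058, 0.001,-0.045,0,0,0,0,0.058, 0.001,-0.045,0,0,0,0,0.058, 0.001,-0.045,0,0,0,0,0.058, 0.001,-0.045,0,0,0,0,0.058, 0.001,-0.035,0,0,0,0,0.058, 0.001,-0.0222,0,0,0,0,0.058, 0.0013,0,0,0,0,0,0.058, 0,0,0,0,0,0,0.058]'; python3 d.py .4511 -.2489 .0165 89.8
```

```text
time_s: 30.55
tool_pos: [0.4613, 0.0885, 0.1653]
tcp_rot: [0.0, 0.001, 1.0, 0.0]
wrist_force: [0.0, 0.1, 0.3]
grip_width: 0.0583
finger_force: 0.0
time_s: 31.65
tool_pos: [0.4505, -0.2482, 0.165]
tcp_rot: [-0.0, 0.003, 1.0, 0.0]
wrist_force: [0.0, 0.5, 0.7]
grip_width: 0.058
finger_force: 0.0
t 31.65 turn [ 0.04 -0.03 -0.14] shift after turn mm [ -0.6  -0.7 148.5] F [0.  0.5 0.7] grip 0.058 q7 2.11
```

```bash
python3 -m crank '[0,-0.0005,0.02,0,0,0,0.058, 0,0,0.035,0,0,0,0.058, 0,0,0.035,0,0,0,0.058, 0,0,0.03,0,0,0,0.058, 0,0,0.018,0,0,0,0.058, 0,0,0.01,0,0,0,0.058, 0,0,0,0,0,0,0.058, 0,0,0,0,0,0,0.058]' 15; python3 d.py .4511 -.2489 .0165 89.8
python3 -m crank '[0,0,0,0,0,0,0.045, 0,0,0,0,0,0,0.038, 0,0,0,0,0,0,0.034, 0,0,0,0,0,0,0.03, 0,0,0,0,0,0,0.03, 0,0,0,0,0,0,0.03]'
```

```text
time_s: 32.45
tool_pos: [0.4516, -0.2487, 0.018]
tcp_rot: [0.001, 0.001, 1.0, -0.0]
wrist_force: [0.3, 0.8, -0.4]
grip_width: 0.0582
finger_force: 0.0
t 32.45 turn [-0.01  0.06  0.05] shift after turn mm [ 0.5 -0.2  1.5] F [ 0.3  0.8 -0.4] grip 0.0582 q7 2.21
time_s: 33.05
tool_pos: [0.4513, -0.2487, 0.0179]
tcp_rot: [0.0, 0.002, 1.0, 0.0]
wrist_force: [-0.2, 2.7, 7.2]
grip_width: 0.0356
finger_force: 15.0
```

```bash
python3 -m crank '[0,0,-0.002,0,0,0,0.03, 0,0,-0.001,0,0,0,0.03, -0.0015,0,0,0,0,0,0.03, -0.0017,0,0,0,0,0,0.03, 0,0,0,0,0,0,0.03, 0,0,0.0015,0,0,0,0.03, 0,0,0.001,0,0,0,0.03, 0,0,0,0,0,0,0.03]';python3 -m crank '[0,0,0.0005,0,0,0,0.03, 0,0,0,0,0,0,0.03]'
```

```text
time_s: 33.85
tool_pos: [0.4542, -0.2488, 0.018]
tcp_rot: [0.0, 0.002, 1.0, 0.0]
wrist_force: [-1.0, 2.4, 4.1]
grip_width: 0.0358
finger_force: 15.0
time_s: 34.05
tool_pos: [0.4542, -0.2487, 0.0179]
tcp_rot: [0.0, 0.002, 1.0, 0.0]
wrist_force: [-1.7, 2.6, 7.8]
grip_width: 0.0356
finger_force: 15.0
```

Moved +2.9 mm and seated. Release and go to the relay.

```bash
python3 -m crank '[0,0,0,0,0,0,0.038, 0,0,0,0,0,0,0.043, 0,0,0,0,0,0,0.05, 0,0,0,0,0,0,0.058, 0,0,0,0,0,0,0.058, 0,0,-0.015,0,0,0,0.058, 0,0,-0.035,0,0,0,0.058, 0,0,-0.04,0,0,0,0.065, 0,0,-0.04,0,0,0,0.07, 0,0,-0.018,0,0,0,0.07, 0,0,0,0,0,0,0.07]' 25
python3 -m crank '[0,0.02,0,0,0,0,0.07, -0.001,0.035,0,0,0,0,0.07, -0.001,0.045,0,0,0,0,0.07, -0.001,0.045,0,0,0,0,0.07, -0.001,0.045,0,0,0,0,0.07, -0.001,0.045,0,0,0,0,0.07, -0.001,0.045,0,0,0,0,0.07, -0.001,0.035,0,0,0,0,0.07, -0.001,0.0212,0,0,0,0,0.07, -0.001,0,0,0,0,0,0.07]'
python3 -m crank '[0,0,0,0,0,7.3,0.07, 0,0,0,0,0,8.5,0.07, 0,0,0,0,0,8.5,0.07, 0,0,0,0,0,8.5,0.07, 0,0,0,0,0,8.5,0.07, 0,0,0,0,0,8.5,0.07, 0,0,0,0,0,7.5,0.07, 0,0,0,0,0,0,0.07, 0,0,0,0,0,0,0.07]'; python3 d.py .4632 .0876 .006 32.5
python3 - <<'E'
from h import *
from plant import capture
th=np.linspace(0,6.28,48)
for n in("scene","top"):
    c=capture(n);g=cv2.resize(cv2.cvtColor(c["pixels"],cv2.COLOR_BGR2GRAY).astype(np.float32),None,fx=4,fy=4,interpolation=3)
    best=[]
    for x in np.arange(.442,.462,.001):
        for y in np.arange(-.256,-.245,.001):
            P=[proj(c,[x+s*.036,y+.018*np.cos(t),.027+.018*np.sin(t)])*4+1.5 for s in(-1,1) for t in th]
            m=np.zeros(g.shape,np.uint8);cv2.fillConvexPoly(m,cv2.convexHull(np.int32(P)),1)
            o=cv2.dilate(m,np.ones((13,13)))-m
            best.append((np.minimum(g[o>0],120).mean()-np.minimum(g[m>0],120).mean(),x,y))
    best.sort(reverse=True);print(n,np.round(best[:3],4).tolist())
E
```

```text
time_s: 35.15
tool_pos: [0.4558, -0.25, 0.1681]
tcp_rot: [0.003, 0.002, 1.0, -0.001]
wrist_force: [0.5, -0.7, -1.1]
grip_width: 0.0705
finger_force: 0.0
time_s: 36.15
tool_pos: [0.4631, 0.0903, 0.1638]
tcp_rot: [-0.001, -0.001, 1.0, 0.0]
wrist_force: [0.5, -0.9, -0.7]
grip_width: 0.0702
finger_force: 0.0
time_s: 37.05
tool_pos: [0.4638, 0.0862, 0.1646]
tcp_rot: [-0.0, 0.48, 0.877, -0.001]
wrist_force: [0.3, -0.2, 0.1]
grip_width: 0.0702
finger_force: 0.0
t 37.05 turn [-0.08 -0.    0.13] shift after turn mm [  1.5   0.3 158.6] F [ 0.3 -0.2  0.1] grip 0.0702 q7 0.4
scene [[66.7785, 0.453, -0.249], [66.4908, 0.452, -0.249], [66.3929, 0.453, -0.25]]
top [[65.0978, 0.453, -0.25], [64.7886, 0.452, -0.25], [64.3973, 0.451, -0.25]]
```

Capacitor now at 0.453, centred. Grip the relay.

```bash
python3 -m crank '[0.0015,0,0.02,0,0,0,0.07, 0,0,0.035,0,0,0,0.07, 0,0,0.035,0,0,0,0.07, 0,0,0.03,0,0,0,0.07, 0,0,0.025,0,0,0,0.07, 0,0,0.011,0,0,0,0.07, 0,0,0,0,0,0,0.07, 0,0,0,0,0,0,0.055, 0,0,0,0,0,0,0.046, 0,0,0,0,0,0,0.04, 0,0,0,0,0,0,0.038, 0,0,0,0,0,0,0.038]' 25; python3 -m crank '[0,0,0,0,0,0,0.038, 0,0,0,0,0,0,0.038]'; python3 d.py .4632 .0876 .006 32.5
```

```text
time_s: 38.35
tool_pos: [0.4641, 0.0886, 0.0103]
tcp_rot: [0.001, 0.481, 0.877, 0.001]
wrist_force: [-0.8, 0.3, 5.3]
grip_width: 0.0439
finger_force: 24.9
time_s: 38.55
tool_pos: [0.4641, 0.0886, 0.0103]
tcp_rot: [0.001, 0.481, 0.877, 0.001]
wrist_force: [-0.8, -0.4, 6.5]
grip_width: 0.0441
finger_force: 24.9
t 38.55 turn [0.1  0.02 0.03] shift after turn mm [-0.4 -1.3  4.3] F [-0.8 -0.4  6.5] grip 0.0441 q7 0.5
```

```bash
python3 -m crank '[0,0,-0.005,0,0,0,0.038, 0,0,-0.015,0,0,0,0.038, 0,0,-0.03,0,0,0,0.038, 0,0,-0.035,0,0,0,0.038, 0,0,-0.035,0,0,0,0.038, 0,0,-0.015,0,0,0,0.038, 0,0,0,0,0,7,0.038, 0,0,0,0,0,8.4,0.038, 0,0,0,0,0,8.4,0.038, 0,0,0,0,0,8.4,0.038, 0,0,0,0,0,0.5,0.038, 0,0,0,0,0,0,0.038]'; python3 d.py .5905 -.1015 .14 -0.2
```

```text
time_s: 39.75
tool_pos: [0.4632, 0.0885, 0.1444]
tcp_rot: [-0.0, 0.707, 0.707, 0.0]
wrist_force: [0.2, 1.4, -1.1]
grip_width: 0.0437
finger_force: 24.9
t 39.75 turn [ 0.   -0.    0.21] shift after turn mm [-189.5  128.     4.4] F [ 0.2  1.4 -1.1] grip 0.0437 q7 -0.12
```

```bash
python3 -m crank '[-0.015,0.01,0,0,0,0,0.038, -0.028,0.019,0,0,0,0,0.038, -0.035,0.024,0,0,0,0,0.038, -0.035,0.024,0,0,0,0,0.038, -0.035,0.024,0,0,0,0,0.038, -0.027,0.018,0,0,0,0,0.038, -0.0145,0.009,0,0,0,0.2,0.038, 0,0,0,0,0,0,0.038, 0,0,0.03,0,0,0,0.038, 0,0,0.03,0,0,0,0.038, 0,0,0.015,0,0,0,0.038,0,0,0,0,0,0,0.038]';python3 -m crank '[0,0,0,0,0,0,0.038]'; python3 d.py .5905 -.1015 .0173 -0.2
python3 - <<'E'
from h import *
from plant import capture,robot
out=[];p=robot.sense()["tool_pos"]
for n,(x0,y0) in(("scene",(320,180)),("top",(300,130))):
    c=capture(n);im=cv2.resize(c["pixels"],None,fx=4,fy=4,interpolation=3)
    for z,col in((p[2]-.0103,(0,0,255)),(p[2]+.0237,(0,255,0))):
        pts=[proj(c,[p[0]+a,p[1]+b,z])*4+1.5 for a,b in((.022,.028),(.022,-.028),(-.022,-.028),(-.022,.028))]
        cv2.polylines(im,[np.int32(pts)],True,col,1)
    out.append(im[y0*4:y0*4+400,x0*4:x0*4+400])
cv2.imwrite("pics/chk6.png",np.hstack(out))
E
```

```text
time_s: 40.95
tool_pos: [0.5886, -0.0995, 0.0673]
tcp_rot: [-0.002, 0.709, 0.706, -0.001]
wrist_force: [0.1, 0.5, -1.1]
grip_width: 0.0441
finger_force: 24.9
time_s: 41.05
tool_pos: [0.591, -0.1008, 0.0699]
tcp_rot: [0.0, 0.709, 0.705, 0.0]
wrist_force: [0.7, -1.1, -1.0]
grip_width: 0.0433
finger_force: 24.9
t 41.05 turn [ 0.02 -0.02 -0.12] shift after turn mm [-0.7 -0.5 52.6] F [ 0.7 -1.1 -1. ] grip 0.0433 q7 0.37
```

View pics/chk6.png

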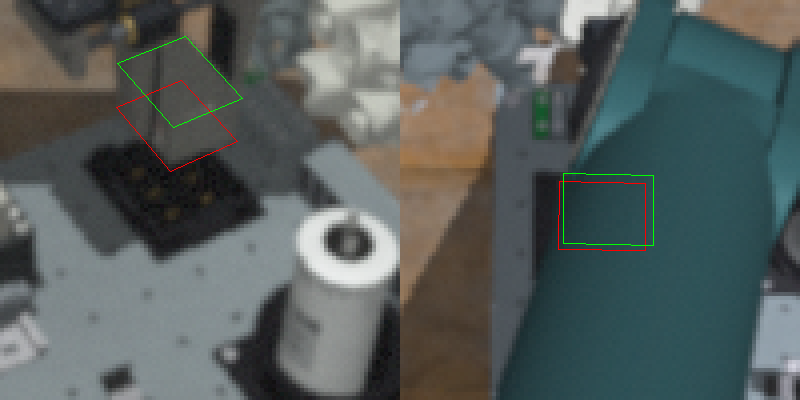

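The relay matches the predicted outline (near bottom corner about (171,169)) over the socket. Lower.

```bash
python3 -m crank '[0,0,0.01,0,0,0,0.038, 0,0,0.015,0,0,0,0.038, 0,0,0.01,0,0,0,0.038, 0,0,0.007,0,0,0,0.038, 0,0,0.004,0,0,0,0.038, 0,0,0.002,0,0,0,0.038, 0,0,0,0,0,0,0.038, 0,0,0,0,0,0,0.038]'; python3 d.py .5905 -.1015 .0173 -0.2; python3 -m crank '[0,0,0.001,0,0,0,0.038, 0,0,0,0,0,0,0.038]';python3 -m crank '[0,0,0.001,0,0,0,0.038, 0,0,0,0,0,0,0.038]'
```

```text
time_s: 41.95
tool_pos: [0.591, -0.1017, 0.0216]
tcp_rot: [0.0, 0.71, 0.705, 0.0]
wrist_force: [0.2, 0.4, -1.0]
grip_width: 0.0438
finger_force: 24.9
t 41.95 turn [ 0.03  0.   -0.19] shift after turn mm [ 0.2 -0.5  4.3] F [ 0.2  0.4 -1. ] grip 0.0438 q7 0.4
time_s: 42.15
tool_pos: [0.5909, -0.1016, 0.0205]
tcp_rot: [0.0, 0.709, 0.705, 0.0]
wrist_force: [0.1, 0.6, -0.0]
grip_width: 0.0438
finger_force: 24.9
time_s: 42.35
tool_pos: [0.5907, -0.1015, 0.0193]
tcp_rot: [-0.0, 0.709, 0.705, 0.0]
wrist_force: [0.2, 0.3, -0.4]
grip_width: 0.0438
finger_force: 24.9
```

```bash
python3 -m crank '[0,0,0.001,0,0,0,0.038, 0,0,0,0,0,0,0.038]';python3 -m crank '[0,0,0.0007,0,0,0,0.038, 0,0,0,0,0,0,0.038]';python3 -m crank '[0,0,0.0004,0,0,0,0.038, 0,0,0,0,0,0,0.038]'
```

```text
time_s: 42.55
tool_pos: [0.5907, -0.1016, 0.0182]
tcp_rot: [-0.0, 0.71, 0.705, -0.0]
wrist_force: [-0.2, -0.0, -0.7]
grip_width: 0.0442
finger_force: 24.9
time_s: 42.75
tool_pos: [0.5907, -0.1016, 0.0175]
tcp_rot: [-0.0, 0.709, 0.705, -0.0]
wrist_force: [-0.9, -0.9, -0.5]
grip_width: 0.0441
finger_force: 24.9
time_s: 42.95
tool_pos: [0.5908, -0.1016, 0.0174]
tcp_rot: [-0.0, 0.71, 0.705, 0.0]
wrist_force: [-0.4, 0.0, 1.3]
grip_width: 0.0438
finger_force: 24.9
```

```bash
python3 -m crank '[0,0,0.0004,0,0,0,0.038, 0,0,0,0,0,0,0.038]';python3 -m crank '[0,0,0,0,0,0,0.046, 0,0,0,0,0,0,0.05, 0,0,0,0,0,0,0.056, 0,0,0,0,0,0,0.062, 0,0,0,0,0,0,0.062, 0,0,-0.01,0,0,0,0.062, 0,0,-0.03,0,0,0,0.062, 0,0,-0.04,0,0,0,0.062, 0,0,-0.04,0,0,0,0.062, 0,0,-0.04,0,0,0,0.062, 0,0,-0.03,0,0,0,0.062, 0,0,0,0,0,0,0.062]'; python3 d.py .4 .3 .25 0
```

```text
time_s: 43.15
tool_pos: [0.5907, -0.1016, 0.0173]
tcp_rot: [-0.0, 0.71, 0.705, 0.0]
wrist_force: [-2.8, 1.4, 4.7]
grip_width: 0.044
finger_force: 24.9
time_s: 44.35
tool_pos: [0.5935, -0.1023, 0.2124]
tcp_rot: [0.003, 0.71, 0.705, 0.003]
wrist_force: [-0.5, 0.2, 0.3]
grip_width: 0.0621
finger_force: 0.0
t 44.35 turn [ 0.54  0.01 -0.4 ] shift after turn mm [ 402.3 -193.5  -37.6] F [-0.5  0.2  0.3] grip 0.0621 q7 0.29
```

```bash
python3 -m crank '[0.02,-0.008,0,0,0,0,0.062, 0.04,-0.016,0,0,0,0,0.062, 0.045,-0.018,0,0,0,0,0.062, 0.045,-0.018,0,0,0,0,0.062, 0.045,-0.018,0,0,0,0,0.062, 0.045,-0.018,0,0,0,0,0.062, 0.045,-0.018,0,0,0,0,0.062, 0.04,-0.016,0,0,0,0,0.062, 0.02,-0.008,0,0,0,0,0.062, 0,0,0,0,0,0,0.062, 0,0,0,0,0,0,0.062]'
python3 - <<'E'
from h import *
from plant import capture
for n in("scene","top"):
    c=capture(n);g=cv2.resize(cv2.cvtColor(c["pixels"],cv2.COLOR_BGR2GRAY).astype(np.float32),None,fx=4,fy=4,interpolation=3)
    def fit(polys,xr,yr,ar,z):
        best=[]
        for x in xr:
          for y in yr:
            for a in ar:
              ca,sa=np.cos(np.radians(a)),np.sin(np.radians(a))
              P=[proj(c,[x+ca*p-sa*q,y+sa*p+ca*q,z])*4+1.5 for p,q in polys]
              m=np.zeros(g.shape,np.uint8);cv2.fillConvexPoly(m,np.int32(P),1);o=cv2.dilate(m,np.ones((13,13)))-m
              best.append((np.minimum(g[m>0],220).mean()-g[o>0].mean(),x,y,a))
        best.sort(reverse=True);return np.round(best[:3],4).tolist()
    r=[(.022,.028),(.022,-.028),(-.022,-.028),(-.022,.028)]
    k=[(.022,.02),(.022,-.02),(-.022,-.02),(-.022,.02)]
    print(n,"relay",fit(r,np.arange(.584,.598,.001),np.arange(-.108,-.095,.001),[-4,-2,0,2,4],.041))
    print(n,"contactor",fit(k,np.arange(.446,.460,.001),np.arange(-.111,-.098,.001),[-4,-2,0,2,4],.0855))
    t=np.linspace(0,6.28,40);q=[(.024*np.cos(i),.024*np.sin(i)) for i in t]
    print(n,"can",fit(q,np.arange(.58,.598,.001),np.arange(-.26,-.243,.001),[0],.109))
E
```

```text
time_s: 45.45
tool_pos: [0.4549, 0.2437, 0.2065]
tcp_rot: [0.0, 0.709, 0.705, -0.0]
wrist_force: [-0.5, -0.1, 0.5]
grip_width: 0.0619
finger_force: 0.0
scene relay [[28.624, 0.592, -0.1, -2.0], [28.5336, 0.592, -0.1, 0.0], [28.5235, 0.592, -0.101, -2.0]]
scene contactor [[35.7725, 0.452, -0.105, -2.0], [35.4228, 0.452, -0.105, -4.0], [35.3875, 0.452, -0.105, 0.0]]
scene can [[40.8201, 0.589, -0.249, 0.0], [39.608, 0.588, -0.249, 0.0], [39.4734, 0.589, -0.248, 0.0]]
top relay [[84.0838, 0.591, -0.101, -2.0], [82.9889, 0.591, -0.102, -2.0], [82.6618, 0.59, -0.101, -2.0]]
top contactor [[67.1313, 0.451, -0.104, 0.0], [66.1626, 0.451, -0.104, -2.0], [65.5713, 0.45, -0.104, -2.0]]
top can [[63.0238, 0.587, -0.251, 0.0], [62.4381, 0.586, -0.251, 0.0], [61.8082, 0.587, -0.25, 0.0]]
```

```bash
python3 -c "
from plant import robot
print(robot.hand_in())"
```

```text
the job is handed in; nothing more can be done
None
```

I placed all four parts in their mounts in the order listed, released them with the arm clear, and handed the job in at about 46 s of the 112 s; the black capacitor went in about 3 mm off centre and I reseated it, and the final camera check put every part within about 3 mm and 2° of my estimate of its mount's pose.

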